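Present a finish sample plate under the bench magnifier

ROBOT

A 6-joint arm with a two-finger parallel gripper is mounted at the origin on the work surface. World frame = base frame: x ahead of the robot, y to its left, z up, the work surface at z = 0. Lengths are in mm, angles in rad, forces in N, time in s.
With the tool pointing down it reaches from about 350 to 775 mm from the base axis. Payload 5.5 kg.
Tool frame: the origin (TCP) lies at the centre of the arm's flange, where the gripper is bolted on; the fingertips stand 173 mm ahead of it and the grasp point (between the pads) lies 155 mm ahead of it (robot.tip_extent is the distance from the TCP to the fingertips, in mm); z points along the fingers, y is the direction in which the jaws open and shut (so a half turn about z gives the same grasp; the last joint's range is limited). The gripper opens to 85 mm and grips with 20 to 120 N. Pads are 22 mm wide; open, the fingers measure 114 mm over their backs; the gripper's body (76 mm by 85 mm) begins 54 mm behind the grasp point. The pads swing forward as they close: fully open they stand 13 mm farther back than shut.
Start: joints at [-1.454, 0.313, 0.046, 1.304, 0, 1.431], TCP at [146.034, -556.172, 404.723] pointing down, gripper open.
Joint ranges: [-2.76, 2.76], [-0.86, 1.69], [-1.03, 1.26], [-2.2, 2.34], [-1.47, 1.5], [-3.14, 3.14]. Speed limits (rad/s): [2.57, 2.57, 3.14, 3.14, 3.14, 3.14].

INTERFACE

Orientations are given as [roll, pitch, yaw] about the fixed x, y, z axes, in that order (R = Rz(yaw) Ry(pitch) Rx(roll)).
In Python, from workcell import robot gives the robot as it stands.
- The arm moves only by the shell command python3 -m handwheel 'ROWS' [FORCE]. ROWS is JSON, a list of rows, each an object with "slide": the shift along the tool's x, y, z in mm, a list of three; "dr": the turn, a rotation vector about the tool's x, y, z in rad, a list of three; "hand": the gripper command: -1 is fully open, 1 is shut, values between are in proportion. In form: [{"slide": [tx, ty, tz], "dr": [rx, ry, rz], "hand": hand}, ...]. A call has 1 to 20 rows; each row is the pose to reach, as a shift and turn from the pose measured when the call began, along the tool's axes at that moment; what a row does not reach only later rows make up. A row lasts 1/12 s, in which the tool goes at most 41.7 mm and 7.16 degrees, less where a joint would pass 70% of its speed; a pose out of reach is approached as far as the arm can. A call with a gripper value outside its range is refused whole. The fingers move at their own pace and stop on an object; FORCE is the grip in N (left out, the last holds). Time passes only in rows, so rows that repeat a pose let the fingers close. It gives the time, the measured TCP pose, the force and the opening at its end, in the units of the state.
- robot.sense(): the state, without advancing time (a new reading comes with each control period).
- robot.get_image(name): name is "scene" or "top"; returns the picture (384x512x3 uint8, red, green, blue); there is no depth.
- robot.calibration(name): a dict with "fx", "fy", "cx", "cy" (pixels), "origin" and "orientation" of the camera in the world. Camera axes: x right, y down, z forward; pixel columns grow to the right and rows downward; lengths in mm; the calibration is good to about 2 mm. A picture is of the moment at which its call begins. calibration takes no time and is no camera call.
- robot.hand_in(): hands the job in, once; it reports no verdict.
Trained networks look in the newest picture that a camera, given by its name, has taken for a name from the list of things; names that differ only in an ending like _2 or _b are one class to them, and where a whole thing is asked for, a point or a joint stands for the part that bears it (a point fixed in the world has none). Each returns a list of dicts, best first, with "score" (0 to 1); they miss things now and then, are a little off and sometimes report something else, mostly with a low value. They report only what shows in the picture. A call takes as long as a camera call.
- robot.find_in(query, camera): "xyz" ([x, y, z] in mm, in world coordinates, good to about 4 mm: the middle of the surface that is visible of it).
The state is a dict: "time": time; "joint_positions": joint angles; "dq": joint speeds; "joint_efforts": joint torques, N m; "tool_pos": TCP position; "ee_rot": TCP orientation; "contact_force": force on the tool from outside, world axes, zero at the start; "ft_torque": the same for the moment, N m; "gripper_width": finger opening in mm.
Only numpy, scipy, OpenCV 4.12 (cv2) and the standard library are available. Lean on these libraries where they do the work, as an engineer would, in place of code of your own. Each camera call takes 0.05 s, during which the arm holds its last target. There are 200 camera calls.

TASK

Take the blue-coded finish sample plate out of the slotted rack, tell by its corner notch which end is frosted, and hold it up for the polisher opposite: label side up and square under the tilted bench magnifier, the label on the frosted end centred about 11 cm below the lens, the plate level from end to end with its notched edge uppermost. Keep the fingers off the frosted end, and finish still holding the plate there, steady and clear of everything else. Leave the red and yellow plates standing in their slots and do not shift the polished hub, the burr block or the magnifier.

Things in the scene. Friction and masses are not known exactly. Their poses are not given: they have to be found in the camera images.
- plate_center (a point): Centre of the blue-coded steel sample plate (blue mark mid-length on its top edge), 100 (y) x 40 (z) x 8 (x) mm, about 0.1 kg, standing loose on a long edge in a rack slot, centre 25 mm above the bench. x: out of the label face (at +4 mm). y: along it, towards the frosted end (ends at +-50 mm). z: up while it stands, towards the notched edge (+-20 mm).
- plate_label (a point): Centre of the white label (with a blue stripe) on the blue plate's frosted field: at (4, 31, 0) mm from plate_center, same axes. The frosted field is on the label face only, from y = 14 mm to the +y end (50 mm); the rest of the plate is plain polished steel.
- plate_notch (a point): Middle of the blue plate's corner notch, 10 x 10 mm square, cut through the top corner of the frosted end: at (0, 45, 15) mm from plate_center, same axes. With the label face towards you and the notch at the top, the notch is at your right. All three plates are cut so.
- red_plate_center (a point): Centre of the red-coded plate, the same in shape and axes as the blue one, in another slot; to be left standing.
- yellow_plate_center (a point): Centre of the yellow-coded plate, the same in shape and axes as the blue one, in another slot; to be left standing.
- rack: Beech rack fixed to the bench, 142 (x) x 119 (y) mm, 19 mm high; origin: centre of its underside. Three slots along its y, at x = -44, 0 and +44 mm, each 14 mm deep, 9.6 mm wide, 103 mm long: 26 mm of each plate stands above the rack. Which plate is in which slot varies; all labels face the rack's +x.
- lens_center (a point): Centre of the magnifier's round lens head (white ring, 120 mm outside, 20 mm thick), about 0.245 m up. x: the viewing axis, up towards the viewer opposite the robot, 45 to 57 degrees from vertical. y: level, across the lens. z: in the lens plane, up and back to the robot. Stiff hinge 85 mm along -z, on a 0.18 m post with a fixed foot of 150 mm diameter.
- lens_focus (a point): The viewing point, in free air 110 mm below the lens on the robot's side: at (-110, 0, 0) mm from lens_center, same axes, 0.16 to 0.19 m above the bench. A plate presented here properly has its label's centre at this point and its x, y and z axes along this point's x, y and z axes.
- hub_center (a point): Polished steel spoked hub, 75 mm diameter, 20 mm high, lying loose on the paper; this point is its centre, 10 mm above the bench. A bystander.
- burr_block: Black block of small burrs, 45 (x) x 80 (y) mm, 50 mm high with its burrs, fixed to the bench; origin: centre of its underside. A bystander.

How it is judged:
By the outcome, as a careful person would: the job done as asked, in the order asked, and still so for the second after the job is handed in, while the arm keeps its last pose, push and grip.
It also fails if it takes over 37 s, if anything falls off the work surface, if the arm or the gripper's body presses on something with over 40 N, if the wrist force passes 120 N, or if a joint passes its speed limit or range.

## Working session

There is one attempt and no reset: what is moved stays moved. The work goes in short steps, Python scripts to look and compute and a shell command to move; the robot and the scene stay as the last step left them, time stands still between calls to the robot, and variables do not carry over. Pictures are saved under pics/ and viewed, on a budget of 10 in all, crops included, one or two more only if the job needs it, and the job is handed in when it is done.

```bash
mkdir -p pics; ls; python3 - <<'E'
from workcell import robot
import cv2,numpy as np
for c in("scene","top"):
    im=robot.get_image(c); cv2.imwrite(f"pics/{c}0.png",im[:,:,::-1]); 
    k=robot.calibration(c); print(c,{a:np.round(b,3).tolist() for a,b in k.items()})
    for q in ["plate_center","plate_label","plate_notch","red_plate_center","yellow_plate_center","rack","lens_center","hub_center","burr_block"]:
        print(q,[(np.round(d["xyz"]).tolist(),round(d["score"],2)) for d in robot.find_in(q,c)[:3]])
print(robot.sense())
E
```

```text
pics
scene {'fx': 458.105, 'fy': 458.105, 'cx': 251.785, 'cy': 190.466, 'origin': [1133.124, -761.713, 726.105], 'orientation': [-2.154, 0.016, 0.637]}
plate_center [([561.0, -248.0, 34.0], 0.84), ([516.0, -241.0, 34.0], 0.54)]
plate_label [([558.0, -247.0, 34.0], 0.73), ([477.0, -240.0, 35.0], 0.7)]
plate_notch [([564.0, -247.0, 38.0], 0.94)]
red_plate_center [([518.0, -240.0, 32.0], 0.58)]
yellow_plate_center [([476.0, -240.0, 36.0], 0.95)]
rack [([555.0, -269.0, 20.0], 0.56)]
lens_center [([651.0, 108.0, 250.0], 0.61)]
hub_center [([445.0, -7.0, 10.0], 0.97), ([557.0, -247.0, 34.0], 0.64), ([642.0, 106.0, 245.0], 0.46)]
burr_block [([768.0, -163.0, 20.0], 0.83)]
top {'fx': 425.895, 'fy': 425.895, 'cx': 254.842, 'cy': 193.874, 'origin': [531.24, -50.933, 1084.077], 'orientation': [-3.067, -0.016, -1.574]}
plate_center [([561.0, -241.0, 46.0], 0.58)]
plate_label [([520.0, -233.0, 45.0], 0.7), ([559.0, -236.0, 43.0], 0.44)]
plate_notch [([563.0, -240.0, 45.0], 0.59)]
red_plate_center [([523.0, -233.0, 47.0], 0.52)]
yellow_plate_center [([475.0, -228.0, 44.0], 0.5)]
rack [([517.0, -239.0, 19.0], 0.57)]
lens_center [([644.0, 114.0, 255.0], 0.63)]
hub_center [([446.0, -1.0, 10.0], 0.67)]
burr_block [([761.0, -152.0, 22.0], 0.66)]
{'time': 1.0, 'joint_positions': array([-1.45361171e+00,  3.13195010e-01,  4.60866876e-02,  1.30359757e+00,
       -1.39910422e-05,  1.43125594e+00]), 'dq': array([-0.00103898,  0.00012063,  0.00088146,  0.0007881 , -0.00197981,
       -0.00075224]), 'joint_efforts': array([-1.12445796e-03, -4.80469930e+01,  2.98821223e+01,  1.97818713e-04,
       -2.42580245e-04, -5.11026016e-06]), 'tool_pos': array([ 146.02510768, -556.1691337 ,  404.72056902]), 'ee_rot': array([3.14150504e+00, 2.64334278e-05, 2.56724995e-01]), 'contact_force': array([-2.57615686e-04,  3.27052953e-03, -1.14065089e+00]), 'ft_torque': array([-0.01677296, -0.0473777 , -0.0018708 ]), 'gripper_width': 85.21369348965779}
```

```bash
python3 - <<'E'
import cv2,numpy as np
a=cv2.imread("pics/scene0.png");b=cv2.imread("pics/top0.png")
cv2.imwrite("pics/v1.png",cv2.resize(a,(800,600),interpolation=2))
cv2.imwrite("pics/v2.png",cv2.resize(b,(800,600),interpolation=2))
E
```

```text
(no output)
```

View pics/v1.png

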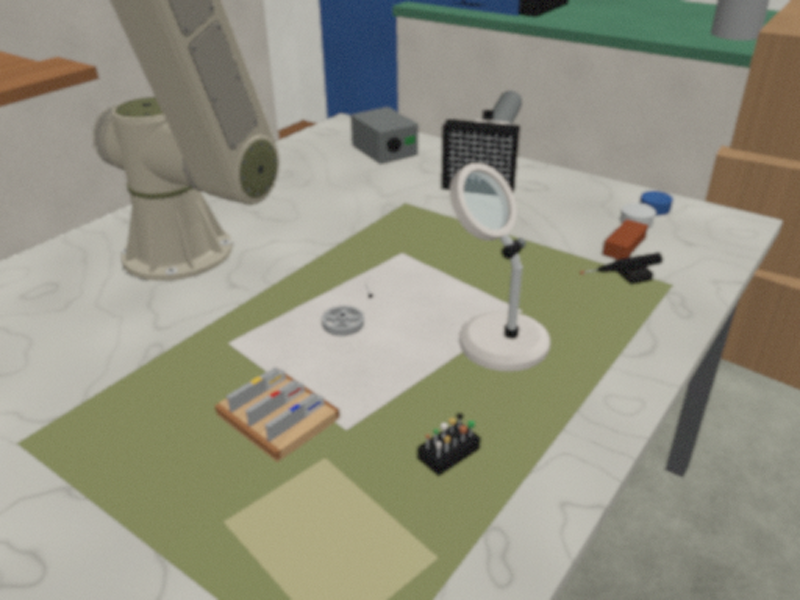

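View pics/v2.png

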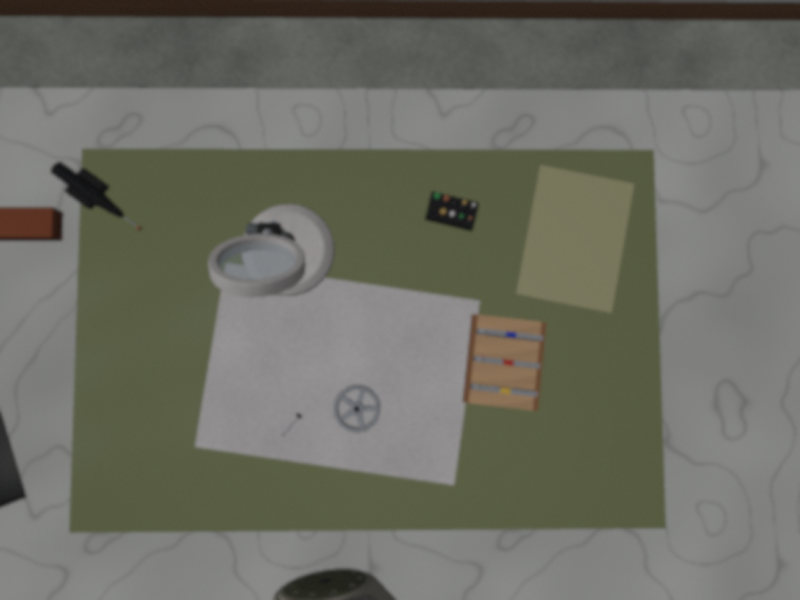

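The robot is at the bottom of the top view, with world +x pointing up. The rack is at about (505,362) in the enlarged top view, with the blue plate in its farthest slot. The lens is at about (257,265), with its post foot at (290,250). Next I'll crop the rack and lens.

```bash
python3 - <<'E'
import cv2,numpy as np
a=cv2.imread("pics/scene0.png");b=cv2.imread("pics/top0.png")
def c(i,x,y,w,h): return cv2.resize(i[y:y+h,x:x+w],(400,300),interpolation=cv2.INTER_CUBIC)
o=np.vstack([np.hstack([c(a,135,230,88,66),c(b,290,195,72,54)]),np.hstack([c(a,270,95,88,66),c(b,125,125,96,72)])])
cv2.imwrite("pics/v3.png",o)
E
```

```text
(no output)
```

View pics/v3.png

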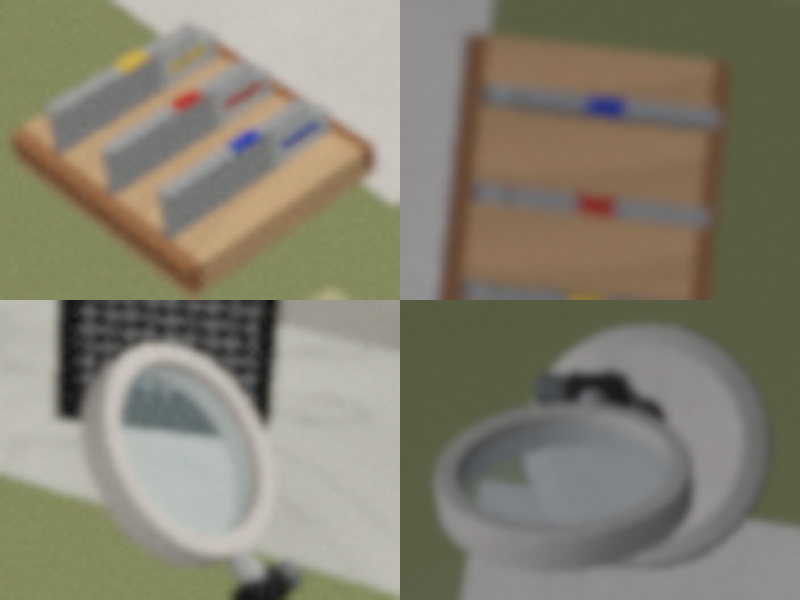

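```bash
cat > h.py <<'E'
import cv2,numpy as np
from scipy.spatial.transform import Rotation as Ro
from scipy.optimize import least_squares
from workcell import robot
def cam(n):
    k=robot.calibration(n); return k,Ro.from_euler('xyz',k["orientation"]).as_matrix(),np.array(k["origin"])
C={n:cam(n) for n in("scene","top")}
def proj(n,P):
    k,R,o=C[n]; p=(np.atleast_2d(P)-o)@R
    return np.c_[k["fx"]*p[:,0]/p[:,2]+k["cx"],k["fy"]*p[:,1]/p[:,2]+k["cy"]]
def ray(n,uv,z):
    k,R,o=C[n]; uv=np.atleast_2d(uv); d=np.c_[(uv[:,0]-k["cx"])/k["fx"],(uv[:,1]-k["cy"])/k["fy"],np.ones(len(uv))]@R.T
    return o+d*((z-o[2])/d[:,2])[:,None]
def axes(t,y): # lens frame columns x,y,z
    h=np.array([np.cos(y),np.sin(y),0]);u=np.array([0,0,1.])
    x=h*np.sin(t)+u*np.cos(t); z=-h*np.cos(t)+u*np.sin(t); return np.c_[x,np.cross(z,x),z]
E
cat > fit.py <<'E'
from h import *
S=np.array([(165,342),(120,355),(92,390),(82,440),(95,495),(130,545),(175,566),(272,480),(270,440),(255,400),(225,365),(200,349)])
T=np.array([(433,490),(440,460),(470,427),(520,408),(580,402),(640,413),(680,440),(693,475),(690,510),(660,540),(610,560),(550,570),(490,560),(450,535)])
pts={"scene":(S-[0,300])/4.5454+[270,95],"top":(T-[400,300])/4.1667+[125,125]}
pts={k:v-0.4 for k,v in pts.items()}
a=np.linspace(0,2*np.pi,120)
def sil(n,p):
    A=axes(p[3],p[4]);c=p[:3]
    P=np.vstack([c+(np.c_[np.full(120,s),60*np.cos(a),60*np.sin(a)])@A.T for s in(-10,10)])
    return cv2.convexHull(proj(n,P).astype(np.float32))
def res(p):
    return np.array([cv2.pointPolygonTest(sil(n,p),tuple(map(float,q)),True) for n in pts for q in pts[n]])
r=least_squares(res,[645,110,245,.9,0.],x_scale=[10,10,10,.1,.1],diff_step=1e-4)
p=r.x;A=axes(*p[3:])
print("lens",p[:3].round(1),"tilt,yaw deg",np.degrees(p[3:]).round(1),"rms px",r.fun.std().round(2))
print(res(p).round(1))
f=ray("top",(np.array([644,445])-[400,300])/4.1667+[125,125]-.4,15)[0]
print("foot",f.round(1),"pred",(p[:3]-85*A[:,2]).round(1),"yaw from foot",np.degrees(np.arctan2(*(f-p[:3])[1::-1])).round(1))
print("focus",(p[:3]-110*A[:,0]).round(1))
q=lambda x,y:(np.array([x,y])-[400,0])/5.5556+[290,195]-.4
e1,m,e2=ray("top",q(486,95),40)[0],ray("top",q(606,107),45)[0],ray("top",q(718,119),45)[0]
print("plate +y end",e1.round(1),"mark",m.round(1),"-y end",e2.round(1),"yaw",np.degrees(np.arctan2(-(e1-e2)[0],(e1-e2)[1])).round(1))
qs=lambda x,y:np.array([x,y])/4.5454+[135,230]-.4
print("scene mark",ray("scene",qs(246,141),45).round(1),"-y top",ray("scene",qs(162,190),45).round(1),"+y",ray("scene",qs(326,120),35).round(1))
E
python3 fit.py
```

```text
lens [645.4 114.8 245.2] tilt,yaw deg [52.4 -4. ] rms px 0.58
[ 0.5 -0.2  1.1  0.5 -0.  -0.3  0.5  0.4 -0.6 -1.1 -0.7 -0.2 -0.   1.6
  0.6  0.1 -0.3 -0.1  0.6 -0.3 -0.   0.3  0.2 -0.8 -0.5  0.2]
foot [698.4 112.4  15. ] pred [697.1 111.2 177.9] yaw from foot -2.6
focus [558.4 120.9 178.1]
plate +y end [ 564.7 -191.3   40. ] mark [ 559.2 -243.4   45. ] -y end [ 553.8 -292.8   45. ] yaw -6.2
scene mark [[ 563.3 -242.4   45. ]] -y top [[ 554.4 -290.5   45. ]] +y [[ 576.8 -200.3   35. ]]
```

Labels face world +x, so the frosted end is the +y end, and the fitted lens is consistent between views. Moving above the grasp point at plate y = -22 mm.

```bash
python3 -m handwheel '[{"slide":[472,-177,90],"dr":[0,0,-1.206],"hand":0.25},{"slide":[472,-177,90],"dr":[0,0,-1.206],"hand":0.25},{"slide":[472,-177,90],"dr":[0,0,-1.206],"hand":0.25},{"slide":[472,-177,90],"dr":[0,0,-1.206],"hand":0.25},{"slide":[472,-177,90],"dr":[0,0,-1.206],"hand":0.25},{"slide":[472,-177,90],"dr":[0,0,-1.206],"hand":0.25},{"slide":[472,-177,90],"dr":[0,0,-1.206],"hand":0.25},{"slide":[472,-177,90],"dr":[0,0,-1.206],"hand":0.25},{"slide":[472,-177,90],"dr":[0,0,-1.206],"hand":0.25},{"slide":[472,-177,90],"dr":[0,0,-1.206],"hand":0.25},{"slide":[472,-177,90],"dr":[0,0,-1.206],"hand":0.25},{"slide":[472,-177,90],"dr":[0,0,-1.206],"hand":0.25},{"slide":[472,-177,90],"dr":[0,0,-1.206],"hand":0.25},{"slide":[472,-177,90],"dr":[0,0,-1.206],"hand":0.25},{"slide":[472,-177,90],"dr":[0,0,-1.206],"hand":0.25},{"slide":[472,-177,90],"dr":[0,0,-1.206],"hand":0.25},{"slide":[472,-177,90],"dr":[0,0,-1.206],"hand":0.25},{"slide":[472,-177,90],"dr":[0,0,-1.206],"hand":0.25}]' 50
python3 - <<'E'
from h import *
a=robot.get_image("scene");b=robot.get_image("top")
c=lambda i,x,y,w,h:cv2.resize(i[y:y+h,x:x+w],(400,400),interpolation=2)
cv2.imwrite("pics/v4.png",np.hstack([c(a,120,190,110,110),c(b,280,180,90,90)])[:,:,::-1])
s=robot.sense();print(s["time"],s["tool_pos"],s["ee_rot"],s["gripper_width"])
E
```

```text
time: 2.5
tool_pos: [556.6, -266.3, 315.3]
ee_rot: [3.141, 0.001, 1.461]
contact_force: [0.4, 0.3, 0.7]
gripper_width: 31.9
2.6 [ 556.82289336 -266.14683225  315.2272414 ] [3.14098753e+00 4.44259392e-04 1.46083415e+00] 32.10803646133901
```

View pics/v4.png

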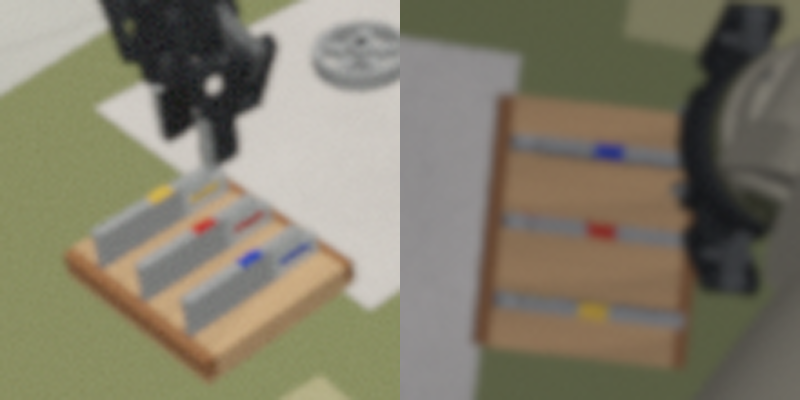

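The view shows the gripper above the blue plate's non-frosted half, with the fingers straddling its line. Descending now.

```bash
python3 -m handwheel '[{"slide":[1,2,30],"dr":[0,0,0],"hand":0.25},{"slide":[1,2,60],"dr":[0,0,0],"hand":0.25},{"slide":[1,2,80],"dr":[0,0,0],"hand":0.25},{"slide":[1,2,95],"dr":[0,0,0],"hand":0.25},{"slide":[1,2,105],"dr":[0,0,0],"hand":0.25},{"slide":[1,2,113],"dr":[0,0,0],"hand":0.25},{"slide":[1,2,118],"dr":[0,0,0],"hand":0.25},{"slide":[1,2,118],"dr":[0,0,0],"hand":0.25},{"slide":[1,2,118],"dr":[0,0,0],"hand":0.25},{"slide":[1,2,118],"dr":[0,0,0],"hand":0.25}]' 30
python3 - <<'E'
from h import *
a=robot.get_image("scene");b=robot.get_image("top")
c=lambda i,x,y,w,h:cv2.resize(i[y:y+h,x:x+w],(400,400),interpolation=2)
cv2.imwrite("pics/v5.png",np.hstack([c(a,130,210,90,90),c(b,290,170,80,80)])[:,:,::-1])
E
```

```text
time: 3.43
tool_pos: [559.4, -265.7, 198.3]
ee_rot: [3.139, 0.001, 1.461]
contact_force: [0.3, -0.6, 0.4]
gripper_width: 31.9
```

View pics/v5.png

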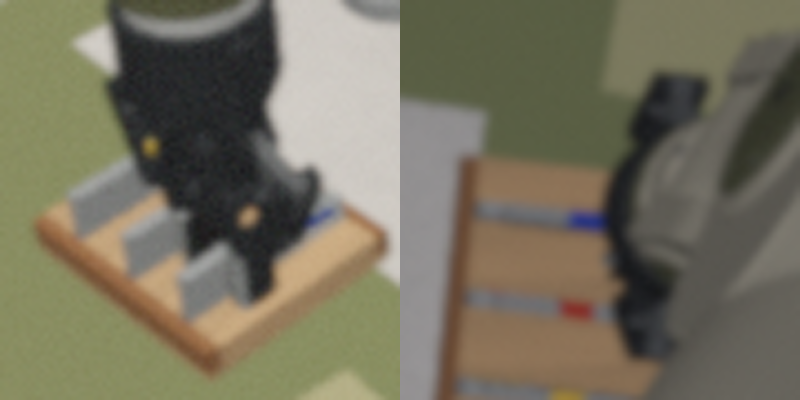

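The fingers straddle the blue plate and clear the red one. Closing.

```bash
python3 -m handwheel '[{"slide":[0,0,1],"dr":[0,0,0],"hand":0.5},{"slide":[0,0,1],"dr":[0,0,0],"hand":0.6},{"slide":[0,0,1],"dr":[0,0,0],"hand":0.7},{"slide":[0,0,1],"dr":[0,0,0],"hand":0.8},{"slide":[0,0,1],"dr":[0,0,0],"hand":0.9},{"slide":[0,0,1],"dr":[0,0,0],"hand":1},{"slide":[0,0,1],"dr":[0,0,0],"hand":1},{"slide":[0,0,1],"dr":[0,0,0],"hand":1},{"slide":[0,0,1],"dr":[0,0,0],"hand":1}]' 30
```

```text
time: 4.28
tool_pos: [558.7, -265.6, 197.3]
ee_rot: [3.141, 0.001, 1.46]
contact_force: [-5.7, 0.5, 4.8]
gripper_width: 7.6
```

```bash
python3 -m handwheel '[{"slide":[0,-0.5,0],"dr":[0,0,0],"hand":1},{"slide":[0,-0.5,-1],"dr":[0,0,0],"hand":1},{"slide":[0,-0.5,-3],"dr":[0,0,0],"hand":1},{"slide":[0,-0.5,-7],"dr":[0,0,0],"hand":1},{"slide":[0,-0.5,-12],"dr":[0,0,0],"hand":1},{"slide":[0,-0.5,-18],"dr":[0,0,0],"hand":1},{"slide":[0,-0.5,-26],"dr":[0,0,0],"hand":1},{"slide":[0,-0.5,-40],"dr":[0,0,0],"hand":1},{"slide":[0,-0.5,-60],"dr":[0,0,0],"hand":1},{"slide":[0,-0.5,-85],"dr":[0,0,0],"hand":1},{"slide":[0,-0.5,-110],"dr":[0,0,0],"hand":1},{"slide":[0,-0.5,-130],"dr":[0,0,0],"hand":1},{"slide":[0,-0.5,-140],"dr":[0,0,0],"hand":1},{"slide":[0,-0.5,-140],"dr":[0,0,0],"hand":1},{"slide":[0,-0.5,-140],"dr":[0,0,0],"hand":1}]' 60
python3 - <<'E'
from h import *
a=robot.get_image("scene");b=robot.get_image("top")
c=lambda i,x,y,w,h:cv2.resize(i[y:y+h,x:x+w],(400,400),interpolation=2)
cv2.imwrite("pics/v6.png",np.hstack([c(a,120,180,110,110),c(b,280,170,90,90)])[:,:,::-1])
E
```

```text
time: 5.53
tool_pos: [558.2, -265.4, 337.6]
ee_rot: [3.14, 0.002, 1.46]
contact_force: [0.4, -0.3, -1.3]
gripper_width: 6.5
```

View pics/v6.png

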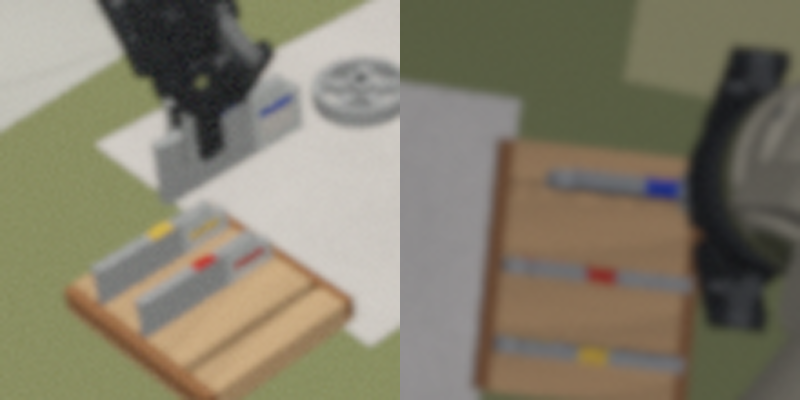

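The plate is held by its plain half with the label visible, and the red and yellow plates are still standing. I'll measure the plate in the hand and compute the presentation pose.

```bash
cat >> h.py <<'E'
def goal(lens,tilt,yaw,off): # off: plate_center in tool frame; returns tool pose (pos,R)
    A=axes(tilt,yaw); f=lens-110*A[:,0]; c=f-A@np.array([4,31,0])
    Rt=np.c_[A[:,1],A[:,0],-A[:,2]]; return c-Rt@off,Rt,f
def step(pos,R):
    s=robot.sense(); R0=Ro.from_euler('xyz',s["ee_rot"]).as_matrix()
    return R0.T@(pos-s["tool_pos"]),Ro.from_matrix(R0.T@R).as_rotvec()
E
python3 - <<'E'
from h import *
q=lambda x,y:np.array([x,y])*110/400+[120,180]-.4
t=lambda x,y:np.array([x-400,y])*90/400+[280,170]-.4
print("-y bot",ray("scene",q(170,202),145).round(1),"+y bot",ray("scene",q(300,126),145).round(1),"-y top",ray("scene",q(157,150),185).round(1),"label",ray("scene",q(277,106),165).round(1))
print("top +y end",ray("top",t(548,178),180).round(1),"mark",ray("top",t(660,188),185).round(1))
s=robot.sense();R0=Ro.from_euler('xyz',s["ee_rot"]).as_matrix()
P=lambda v:s["tool_pos"]+R0@v
o=np.array([22,0,172.3]);print("predict -y bot",P(o+[-50,4,20]).round(1),"+y bot",P(o+[50,4,20]).round(1),"label",P(o+[31,4,0]).round(1),"mark",P(o+[0,0,-20]).round(1),"end",P(o+[50,0,-15]).round(1))
for ty in(-4,):
    pos,R,f=goal(np.array([645.4,114.8,245.2]),np.radians(52.4),np.radians(-3.7),o)
    print("focus",f.round(1),"tcp",pos.round(1),Ro.from_matrix(R).as_euler('xyz').round(3)); print([x.round(3) for x in step(pos,R)])
# waypoint: 60mm further back along plate +z
w=pos-R[:,2]*80; print("way",w.round(1),[x.round(3) for x in step(w,R)])
E
```

```text
-y bot [[ 557.9 -289.1  145. ]] +y bot [[ 569.5 -193.9  145. ]] -y top [[ 559.7 -294.   185. ]] label [[ 564.9 -206.5  165. ]]
top +y end [[ 564.6 -189.2  180. ]] mark [[ 559.5 -241.8  185. ]]
predict -y bot [ 558.3 -293.3  143.4] +y bot [ 569.3 -193.9  143.4] label [ 567.2 -212.8  163.4] mark [ 559.9 -243.2  183.4] end [ 565.4 -193.5  178.4]
focus [558.4 120.4 178.1] tcp [446.9  74.5 312.2] [2.485 0.    1.506]
[array([ 325.313, -147.453,   23.792]), array([-0.658,  0.015, -0.044])]
way [398.2  77.7 375.5] [array([ 323.068, -196.335,  -39.497]), array([-0.658,  0.015, -0.044])]
```

```bash
python3 -m handwheel '[{"slide":[20,-12,-2],"dr":[-0.04,0,0],"hand":1},{"slide":[45,-28,-5],"dr":[-0.09,0,0],"hand":1},{"slide":[70,-43,-9],"dr":[-0.14,0,0],"hand":1},{"slide":[95,-58,-12],"dr":[-0.19,0,-0.01],"hand":1},{"slide":[120,-73,-15],"dr":[-0.24,0,-0.01],"hand":1},{"slide":[145,-88,-18],"dr":[-0.29,0.01,-0.02],"hand":1},{"slide":[170,-104,-21],"dr":[-0.35,0.01,-0.02],"hand":1},{"slide":[195,-119,-24],"dr":[-0.4,0.01,-0.03],"hand":1},{"slide":[220,-134,-27],"dr":[-0.45,0.01,-0.03],"hand":1},{"slide":[245,-149,-30],"dr":[-0.5,0.01,-0.03],"hand":1},{"slide":[270,-164,-33],"dr":[-0.55,0.01,-0.04],"hand":1},{"slide":[295,-180,-36],"dr":[-0.6,0.015,-0.04],"hand":1},{"slide":[313,-191,-38],"dr":[-0.64,0.015,-0.044],"hand":1},{"slide":[321,-196,-39],"dr":[-0.658,0.015,-0.044],"hand":1},{"slide":[321,-196,-39],"dr":[-0.658,0.015,-0.044],"hand":1},{"slide":[321,-196,-39],"dr":[-0.658,0.015,-0.044],"hand":1}]'
python3 - <<'E'
from h import *
a=robot.get_image("scene");b=robot.get_image("top")
cv2.imwrite("pics/s7.png",a[:,:,::-1]);cv2.imwrite("pics/t7.png",b[:,:,::-1])
c=lambda i,x,y,w,h:cv2.resize(i[y:y+h,x:x+w],(400,400),interpolation=2)
cv2.imwrite("pics/v7.png",np.hstack([c(a,220,80,140,140),c(b,120,110,140,140)])[:,:,::-1])
pos,R,f=goal(np.array([645.4,114.8,245.2]),np.radians(52.4),np.radians(-3.7),np.array([24,0,172.3]))
print([x.round(3) for x in step(pos,R)])
E
```

```text
time: 6.97
tool_pos: [397.5, 76.0, 373.7]
ee_rot: [2.488, 0.001, 1.508]
contact_force: [0.3, 0.2, -1.1]
gripper_width: 6.3
[array([ 0.545,  0.67 , 78.748]), array([-0.002,  0.001, -0.   ])]
```

View pics/v7.png

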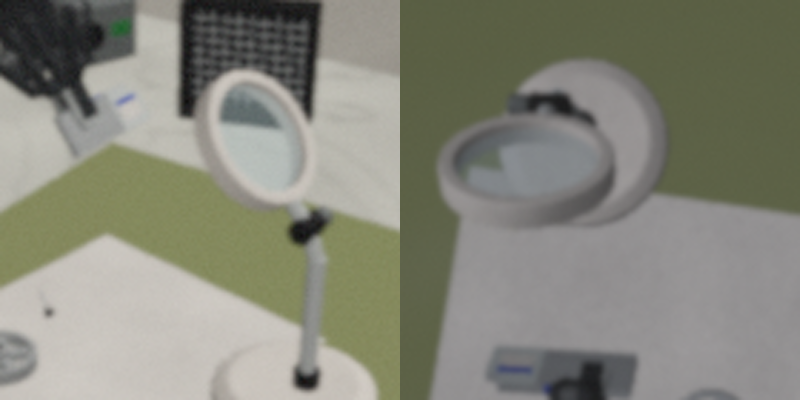

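The plate is clear and on the approach line with its label up, and the lens hasn't moved. Sliding in.

```bash
python3 -m handwheel '[{"slide":[0,0,10],"dr":[0,0,0],"hand":1},{"slide":[0.5,0.5,22],"dr":[0,0,0],"hand":1},{"slide":[0.5,0.5,35],"dr":[0,0,0],"hand":1},{"slide":[0.5,0.5,48],"dr":[0,0,0],"hand":1},{"slide":[0.5,0.5,60],"dr":[0,0,0],"hand":1},{"slide":[0.5,0.5,70],"dr":[0,0,0],"hand":1},{"slide":[0.5,0.5,76],"dr":[0,0,0],"hand":1},{"slide":[0.5,0.5,79],"dr":[0,0,0],"hand":1},{"slide":[0.5,0.5,79],"dr":[0,0,0],"hand":1},{"slide":[0.5,0.5,79],"dr":[0,0,0],"hand":1},{"slide":[0.5,0.5,79],"dr":[0,0,0],"hand":1}]'
python3 - <<'E'
from h import *
a=robot.get_image("scene");b=robot.get_image("top")
cv2.imwrite("pics/s8.png",a[:,:,::-1]);cv2.imwrite("pics/t8.png",b[:,:,::-1])
c=lambda i,x,y,w,h:cv2.resize(i[y:y+h,x:x+w],(400,400),interpolation=cv2.INTER_CUBIC)
cv2.imwrite("pics/v8.png",np.hstack([c(a,245,85,90,90),c(b,125,120,100,100)])[:,:,::-1])
pos,R,f=goal(np.array([645.4,114.8,245.2]),np.radians(52.4),np.radians(-3.7),np.array([24,0,172.3]))
print([x.round(3) for x in step(pos,R)])
for n in C:
  for q in("plate_label","lens_center","plate_center","plate_notch"): print(n,q,[(np.round(d["xyz"]).tolist(),round(d["score"],2)) for d in robot.find_in(q,n)[:3]])
s=robot.sense();R0=Ro.from_euler('xyz',s["ee_rot"]).as_matrix()
o=np.array([24,0,172.3]);P=np.array([s["tool_pos"]+R0@(o+v) for v in([31,4,0],[50,4,20],[-50,4,20],[50,4,-10],[-50,4,-20],[40,4,-20])])
for n in C: print(n,(proj(n,P)+.4-([245,85] if n=="scene" else [125,120]))@np.eye(2)*(400/90 if n=="scene" else 4)+([0,0] if n=="scene" else [400,0]))
E
```

```text
time: 7.98
tool_pos: [446.9, 72.3, 312.3]
ee_rot: [2.487, 0.0, 1.505]
contact_force: [0.1, -0.8, -0.8]
gripper_width: 6.8
[array([ 0.015, -0.211,  0.234]), array([-0.001,  0.001, -0.   ])]
scene plate_label [([549.0, 93.0, 175.0], 0.96)]
scene lens_center []
scene plate_center [([553.0, 90.0, 174.0], 0.83), ([448.0, -8.0, 12.0], 0.53)]
scene plate_notch [([559.0, 90.0, 177.0], 0.74)]
top plate_label [([557.0, 104.0, 178.0], 0.94)]
top lens_center [([644.0, 110.0, 255.0], 0.89)]
top plate_center [([555.0, 102.0, 177.0], 0.87)]
top plate_notch [([476.0, -230.0, 45.0], 0.64), ([560.0, 102.0, 179.0], 0.62)]
scene [[154.15873129 260.8013431 ]
 [189.92992645 279.17560367]
 [ 82.43386866 345.68137845]
 [165.85677327 233.87155593]
 [ 48.10495759 282.07329322]
 [147.36221572 224.74790804]]
top [[570.12482286 373.83827832]
 [542.23774482 349.97708706]
 [727.36003737 361.57359942]
 [530.16362354 382.71029524]
 [718.1143125  406.0127571 ]
 [545.22117525 395.23283051]]
```

View pics/v8.png

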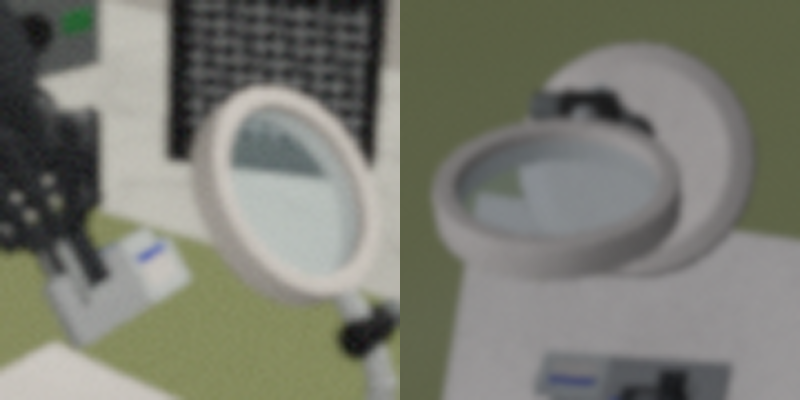

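The label faces up and sits beneath the lens. The plate corners at scene (82,346) and (190,278) match the predicted projection to within about 2 crop px, so the in-hand offset is good. Now I'll refine the lens pose by aligning its edges on averaged images.

```bash
cat > ref.py <<'E'
from h import *
from scipy.optimize import minimize
from scipy.ndimage import map_coordinates
av=lambda L:np.mean([cv2.imread("pics/"+f).astype(float) for f in L],0)
I={"scene":av(["scene0.png","s7.png","s8.png"]),"top":av(["top0.png","t7.png","t8.png"])}
a=np.linspace(0,2*np.pi,240,endpoint=False)
def contour(n,p):
    A=axes(p[3],p[4])
    P=np.vstack([p[:3]+np.c_[np.full(240,s),60*np.cos(a),60*np.sin(a)]@A.T for s in(-10,10)])
    h=cv2.convexHull(proj(n,P).astype(np.float32))[:,0].astype(float); h=np.vstack([h,h[:1]])
    s=np.r_[0,np.cumsum(np.linalg.norm(np.diff(h,axis=0),axis=1))]; u=np.linspace(0,s[-1],200,endpoint=False)
    q=np.c_[np.interp(u,s,h[:,0]),np.interp(u,s,h[:,1])]
    t=np.roll(q,-1,0)-np.roll(q,1,0); t/=np.linalg.norm(t,axis=1)[:,None]; nn=np.c_[t[:,1],-t[:,0]]
    return q,nn*np.sign(((q-q.mean(0))*nn).sum(1).mean())
def offs(n,p,w=3):
    q,nn=contour(n,p); d=np.arange(-w,w+.01,.25)
    X=q[:,None]+nn[:,None]*d[None,:,None]
    v=np.stack([map_coordinates(I[n][:,:,c],[X[:,:,1],X[:,:,0]],order=1) for c in range(3)],-1)
    g=np.linalg.norm(v[:,4:]-v[:,:-4],axis=-1); dd=d[2:-2]
    j=g.argmax(1); ok=(g.max(1)>25)&(j>0)&(j<len(dd)-1); return dd[j],ok
def res(p): 
    o=[]
    for n in I:
        d,ok=offs(n,p); o.append(np.where(ok,d,0))
    return np.concatenate(o)
p=np.array([645.4,114.8,245.2,np.radians(52.4),np.radians(-3.7)])
for it in range(8):
    d0=[offs(n,p) for n in I]; 
    J=np.vstack([np.stack([(((contour(n,p+e)[0]-contour(n,p)[0])*contour(n,p)[1]).sum(1))/h for e,h in [(np.eye(5)[k]*s,s) for k,s in enumerate([1,1,1,.02,.02])]],1) for n in I])
    r=np.concatenate([d for d,_ in d0]);ok=np.concatenate([o for _,o in d0])
    W=ok/np.maximum(1,np.abs(r)/.4)
    p=p+.8*np.linalg.lstsq(J*W[:,None]**.5,r*W**.5,rcond=None)[0]
print("lens",p[:3].round(1),"deg",np.degrees(p[3:]).round(2),"n",ok.sum(),"res",np.abs(r[ok]).mean().round(2))
A=axes(*p[3:]);print("focus",(p[:3]-110*A[:,0]).round(1),"foot pred",(p[:3]-85*A[:,2]).round(1))
pos,R,f=goal(p[:3],p[3],p[4],np.array([24,0,172.3])); print([x.round(3) for x in step(pos,R)])
# foot circle from top view
E
python3 ref.py
```

```text
lens [645.4 114.8 245.1] deg [50.78 -3.65] n 183 res 0.37
focus [560.3 120.2 175.6] foot pred [699.  111.4 179.3]
[array([-0.203, -4.747,  3.241]), array([-0.03 ,  0.001, -0.001])]
```

The foot position and the 0.18 m post height both agree with the refined tilt of about 51°, so I'll apply that small correction.

```bash
python3 -m handwheel '[{"slide":[0,-1,1],"dr":[-0.007,0,0],"hand":1},{"slide":[0,-2.5,2],"dr":[-0.015,0,0],"hand":1},{"slide":[0,-4,3],"dr":[-0.027,0,0],"hand":1},{"slide":[0,-4.2,3],"dr":[-0.027,0,0],"hand":1},{"slide":[0,-4.2,3],"dr":[-0.027,0,0],"hand":1},{"slide":[0,-4.2,3],"dr":[-0.027,0,0],"hand":1},{"slide":[0,-4.2,3],"dr":[-0.027,0,0],"hand":1},{"slide":[0,-4.2,3],"dr":[-0.027,0,0],"hand":1},{"slide":[0,-4.2,3],"dr":[-0.027,0,0],"hand":1},{"slide":[0,-4.2,3],"dr":[-0.027,0,0],"hand":1}]'
python3 - <<'E'
from h import *
a=robot.get_image("scene");b=robot.get_image("top")
c=lambda i,x,y,w,h:cv2.resize(i[y:y+h,x:x+w],(400,400),interpolation=cv2.INTER_CUBIC)
pos,R,f=goal(np.array([645.4,114.8,245.1]),np.radians(50.95),np.radians(-3.65),np.array([24,0,172.3]))
print("focus",f.round(1),[x.round(3) for x in step(pos,R)])
s=robot.sense();R0=Ro.from_euler('xyz',s["ee_rot"]).as_matrix();print(s["time"],s["contact_force"],np.abs(s["dq"]).max())
o=np.array([24,0,172.3]);P=np.array([s["tool_pos"]+R0@(o+v) for v in([50,4,20],[-50,4,20],[-50,4,-20],[40,4,-20],[40,4,-10],[50,4,-10])])
for n,i in(("scene",a),("top",b)):
    z=(245,85,90) if n=="scene" else (125,120,100)
    v=c(i,z[0],z[1],z[2],z[2]).copy(); q=((proj(n,P)+.5-z[:2])*400/z[2]).astype(np.int32)
    cv2.polylines(v,[q],True,(255,0,255),1)
    globals()["v"+n]=v
cv2.imwrite("pics/v9.png",np.vstack([np.hstack([vscene,vtop])])[:,:,::-1])
cv2.imwrite("pics/s9.png",a[:,:,::-1])
E
```

```text
time: 9.32
tool_pos: [445.4, 72.6, 307.1]
ee_rot: [2.46, 0.0, 1.506]
contact_force: [1.0, 0.3, -0.6]
gripper_width: 7.0
focus [560.1 120.2 175.8] [array([-0.193, -0.083, -0.048]), array([-0.   ,  0.001, -0.001])]
9.4167 [-0.37304258 -0.94735769 -1.07749702] 0.00203329213197237
```

View pics/v9.png

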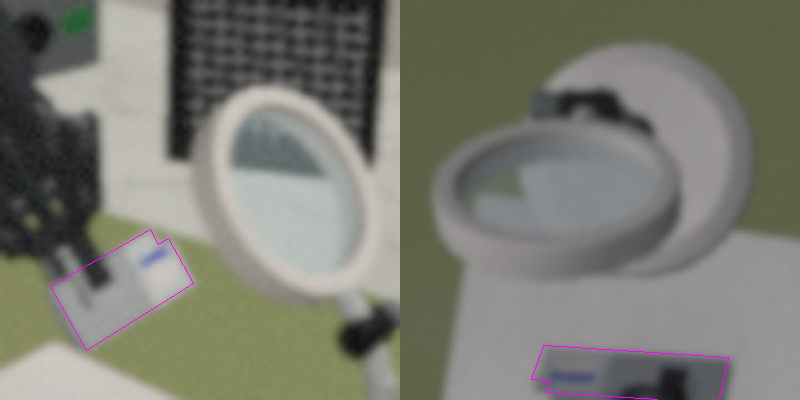

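The notch lands where the model puts it, with the frosted end at +y. In the top view the plate's edge looks about 5 crop px from the model, so I'll quantify that with edge alignment.

```bash
cat > pl.py <<'E'
from h import *
from scipy.ndimage import map_coordinates
I={n:np.mean([robot.get_image(n).astype(float) for _ in range(3)],0) for n in C}
s=robot.sense();R0=Ro.from_euler('xyz',s["ee_rot"]).as_matrix()
# edges in plate (tool-axis) coords x,y,z: bottom edge front face, +y end, -y end
E_=[([-45,4,20],[45,4,20]),([50,4,-6],[50,4,16]),([-50,4,-12],[-50,4,16]),([5,4,-20],[36,4,-20])]
def pts(p): # p = offset mm in tool x,y,z + rot about tool y
    r=Ro.from_rotvec([p[4],p[3],p[5]]).as_matrix();out=[]
    for a,b in E_:
        L=np.linspace(a,b,30); out.append(s["tool_pos"]+(L@r.T+[24,0,172.3]+p[:3])@R0.T)
    return out
def off(n,p,w=3):
    Q=[];N=[]
    for P in pts(p):
        q=proj(n,P);t=q[-1]-q[0];t/=np.linalg.norm(t);Q.append(q);N.append(np.tile([t[1],-t[0]],(30,1)))
    return np.vstack(Q),np.vstack(N)
def meas(n,p):
    q,nn=off(n,p);d=np.arange(-3,3.01,.25);X=q[:,None]+nn[:,None]*d[None,:,None]
    v=np.stack([map_coordinates(I[n][:,:,c],[X[:,:,1],X[:,:,0]],order=1,mode='nearest') for c in range(3)],-1)
    g=np.linalg.norm(v[:,4:]-v[:,:-4],axis=-1);dd=d[2:-2];j=g.argmax(1);ok=(g.max(1)>25)&(j>0)&(j<len(dd)-1)
    return dd[j],ok
for name,cams in(("both",["scene","top"]),("scene",["scene"]),("top",["top"])):
  for it in range(6):
    if it==0:p=np.zeros(6)
    M=[meas(n,p) for n in cams]
    if it==0: print(name,[[(np.median(d[30*k:30*k+30][o[30*k:30*k+30]]).round(2) if o[30*k:30*k+30].sum()>4 else None,int(o[30*k:30*k+30].sum())) for k in range(4)] for d,o in M])
    J=np.vstack([np.stack([((off(n,p+np.eye(6)[k]*h)[0]-off(n,p)[0])*off(n,p)[1]).sum(1)/h for k,h in enumerate([1,1,1,.02,.02,.02])],1) for n in cams])
    r=np.concatenate([m[0] for m in M]);ok=np.concatenate([m[1] for m in M]);W=(ok/np.maximum(1,np.abs(r)/.4))**.5
    Rg=np.diag(1/np.array([3,3,3,.03,.02,.03]))*.5
    p=p+.8*np.linalg.lstsq(np.vstack([J*W[:,None],Rg]),np.r_[r*W,-Rg@p],rcond=None)[0]
  print(p[:3].round(2),"rot y,x,z",p[3:].round(3),"world",(R0@p[:3]).round(2),"res",np.abs(r[ok]).mean().round(2),ok.sum())
E
python3 pl.py
```

```text
both [[(np.float64(-0.5), 24), (np.float64(0.5), 30), (np.float64(-0.25), 11), (np.float64(0.0), 28)], [(np.float64(0.62), 20), (None, 0), (np.float64(-1.5), 29), (None, 0)]]
[-2.45  1.64 -0.19] rot y,x,z [-0.004  0.053  0.049] world [ 0.99 -2.52  1.19] res 0.39 148
scene [[(np.float64(-0.5), 24), (np.float64(0.5), 30), (np.float64(-0.25), 11), (np.float64(0.0), 28)]]
[-1.89  2.42  0.52] rot y,x,z [0.008 0.004 0.022] world [ 2.08 -2.03  1.12] res 0.26 92
top [[(np.float64(0.62), 20), (None, 0), (np.float64(-1.5), 29), (None, 0)]]
[-3.35 -0.68 -5.11] rot y,x,z [ 0.012 -0.088 -0.028] world [-3.96 -3.1   3.54] res 0.32 81
```

The level error is about 0. Both cameras put the plate about 2 mm towards -x in the tool frame, so I'll correct that and settle.

```bash
python3 -m handwheel '[{"slide":[1,0,0],"dr":[0,0,0],"hand":1},{"slide":[2,0,0],"dr":[0,0,0],"hand":1},{"slide":[2,0,0],"dr":[0,0,0],"hand":1},{"slide":[2,0,0],"dr":[0,0,0],"hand":1},{"slide":[2,0,0],"dr":[0,0,0],"hand":1},{"slide":[2,0,0],"dr":[0,0,0],"hand":1},{"slide":[2,0,0],"dr":[0,0,0],"hand":1},{"slide":[2,0,0],"dr":[0,0,0],"hand":1},{"slide":[2,0,0],"dr":[0,0,0],"hand":1},{"slide":[2,0,0],"dr":[0,0,0],"hand":1}]'
python3 - <<'E'
from h import *
pos,R,f=goal(np.array([645.4,114.8,245.1]),np.radians(50.95),np.radians(-3.65),np.array([22,0,172.3]))
print([x.round(3) for x in step(pos,R)])
a=robot.get_image("scene");cv2.imwrite("pics/v10.png",cv2.resize(a[80:310,120:426],(800,600),interpolation=2)[:,:,::-1])
s=robot.sense();print(s["time"],np.abs(s["dq"]).max(),s["gripper_width"])
E
```

```text
time: 10.55
tool_pos: [445.4, 74.6, 307.1]
ee_rot: [2.46, 0.0, 1.506]
contact_force: [-0.2, -0.1, -2.3]
gripper_width: 6.4
[array([-0.184, -0.056, -0.064]), array([-0.   ,  0.001, -0.001])]
10.6 0.0004895089273607822 6.712975171276489
```

View pics/v10.png

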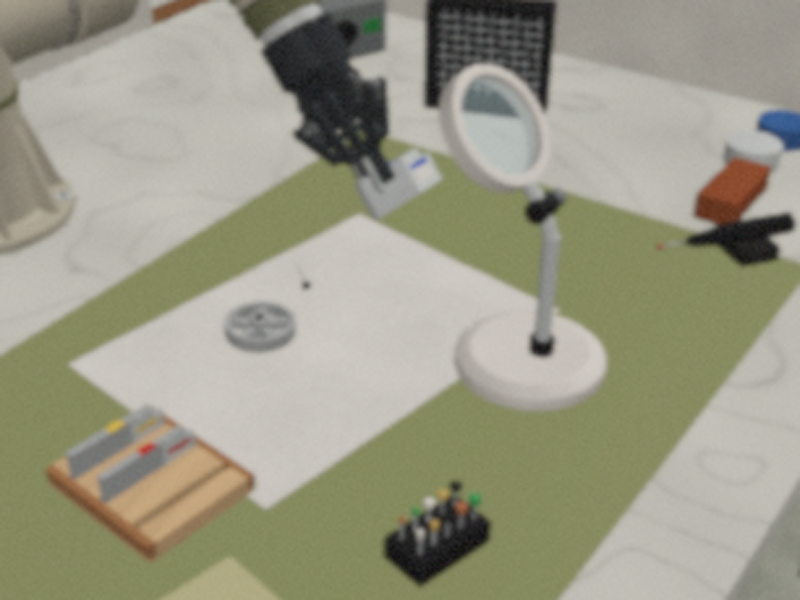

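The plate is held at (400,180) under the lens with its label up. The red and yellow plates are still standing, and the hub, burr block and magnifier haven't moved. Handing in.

```bash
python3 -c "
from workcell import robot
print(robot.hand_in())"
```

```text
the job is handed in; nothing more can be done
None
```

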